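# Check the hand-truck tyre with the stick gauge

## Robot

A 6-joint arm with a two-finger parallel gripper is mounted at the origin on the work surface. World frame = base frame: x ahead of the robot, y to its left, z up, the work surface at z = 0. Lengths are in m, angles in rad, forces in N, time in s.
With the tool pointing down it reaches from about 0.425 to 0.95 m from the base axis. Payload 3.5 kg.
Tool frame: the origin (TCP) lies at the centre of the arm's flange, where the gripper is bolted on; the fingertips stand 173 mm ahead of it and the grasp point (between the pads) lies 155 mm ahead of it (manip.grasp_offset is the distance from the TCP to the grasp point, in m); z points along the fingers, y is the direction in which the jaws open and shut (so a half turn about z gives the same grasp; the last joint's range is limited). The gripper opens to 85 mm and grips with 20 to 120 N. Pads are 22 mm wide; open, the fingers measure 114 mm over their backs; the gripper's body (76 mm by 85 mm) begins 54 mm behind the grasp point. The pads swing forward as they close: fully open they stand 13 mm farther back than shut.
Start: joints at [-1.329, 0.286, 1.577, -0, 1.279, -0.15], TCP at [0.258, -0.624, 0.405] pointing down, gripper open.
Joint ranges: [-2.77, 2.77], [-0.9, 2.22], [0.21, 2.48], [-1.53, 4.67], [0.24, 2.81], [-2.84, 2.84]. Speed limits (rad/s): [2.79, 2.79, 3.14, 3.14, 3.14, 3.14].

## Interface

Orientations are given as a unit quaternion [w, x, y, z].
In Python, from plant import manip, viewer gives the robot as it stands.
- The arm moves only by the tool servo_tool, never from a script. Its argument "deltas" is text: rows parted by semicolons, each of 4 numbers parted by spaces: the shift along the tool's x, y, z in cm, then the turn about the tool's z in rad. In form: tx ty tz spin; .... A call has 1 to 12 rows; each row shifts and turns the commanded pose from where the row before left it, along the tool's axes as they then stand; what a row does not reach is not made up. A row lasts 1/8 s, in which the tool goes at most 62.5 mm and 10.7 degrees, less where a joint would pass 70% of its speed; a pose out of reach is approached as far as the arm can. A call is refused whole if a number of a shift passes 6.25 or a number of a turn 0.188, either way. A call with a gripper value outside its range is refused whole. "gripper" is the closure in counts, from 0 (fully open) to 255 (shut), set as the call begins (left out, the last holds). The fingers move at their own pace and stop on an object; "squeeze" is the grip in N (left out, the last holds). Time passes only in rows, so rows that do not move let the fingers close. It gives the time, the measured TCP pose, the force and the opening at its end, in the units of the state.
- manip.get_state(): the state, without advancing time (a new reading comes with each control period).
- viewer.camera(name): name is "scene" or "top"; returns a dict with "color" (384x512x3 uint8, red, green, blue), "intrinsics" (3x3 intrinsics, pixels), "rvec" (rotation vector, rad) and "tvec" (3), from world to camera coordinates, as OpenCV has them. Camera axes: x right, y down, z forward; pixel columns grow to the right and rows downward; lengths in m; the calibration is good to about 2 mm. A picture is of the moment at which its call begins. There is no depth.
- manip.job_done(): hands the job in, once; it reports no verdict.
The state is a dict: "time": time; "q": joint angles; "qd": joint speeds; "effort": joint torques, N m; "position": TCP position; "tool_rot": TCP orientation; "ft_force": force on the tool from outside, world axes, zero at the start; "moment": the same for the moment, N m; "width": finger opening in m.
Only numpy, scipy, OpenCV 4.12 (cv2) and the standard library are available. Lean on these libraries where they do the work, as an engineer would, in place of code of your own. Each camera call takes 0.05 s, during which the arm holds its last target.

## Task

Check the air pressure in the hand-truck wheel that lies on the bench: take the stick gauge out of its wooden stand, set it upright over the valve stem and press it gently but firmly straight down until it is fully sealed and the white rod has come out and stopped. Hold it there for a moment, then put the gauge back upright and fully home in its stand with the rod still showing the reading, and leave the other things on the bench alone.

Things in the scene. Friction and masses are not known exactly. Their poses are not given: they have to be found in the camera images.
- gauge: pressure gauge, loose, 0.25 kg, 86 mm tall. Origin: centre of its open bottom mouth; z up, x along the barrel to the rod's end. From below: brass chuck 32 mm long, steel flange 44 mm across (z 32 to 37 mm), black flat-sided grip block (z 37 to 86 mm, 36 mm long in x, 24 mm wide in y). Aluminium barrel, 18 mm thick, level through the block at z = 70 mm, x from -45 to 45 mm.
- gauge_grip (a point): middle of the gauge's black grip block, on its vertical axis, 62 mm above the mouth; its axes are those of the gauge (z up, x along the barrel to the rod's end; pinch the block across y, 24 mm wide). Grip it firmly (60 N or more).
- gauge_mouth (a point): centre of the gauge's open bottom mouth. The chuck's bell is 28 mm across outside, 22 mm inside, narrowing in 10 mm to an 18 mm tube with a 12 mm bore. In the bore, 12 mm above the mouth, are a sprung rubber seal (1.6 N per mm, up to 13 mm of travel) and the piston that the tyre's air pushes.
- rod (a joint): how far the white rod (7 mm thick, 12 mm end cap) is out of the barrel's +x end, m: 0 in, 0.036 at most. Stays by friction where the air pushed it. Full reading: 10 to 30 mm, unknown. Sealed and full only with at least 17 N of push on the stem; 18 to 19 N is right, over 23 N spoils the valve. From first touch to 18 N the gauge sinks 5 to 8 mm.
- wheel: hand-truck wheel, black rubber tyre 260 mm across and 72 mm high, lying flat and immovable on the bench, valve stem upward. Origin: centre of its underside; x points to the valve. Inside the tyre (116 mm wide) is a grey rim disc, top at 40 mm, with a steel hub 32 mm across and 44 mm high in the middle.
- valve_root (a point): where the brass valve stem leaves the rim: on the stem's axis, 40 mm above the bench, 36 mm from the wheel's centre. The stem is an upright round post 9 mm thick (with a rubber foot). It stands 26 to 54 mm above this point: how much differs from start to start, is not measured and must be felt.
- stand: the gauge's stand, a fixed wooden block 80 x 80 x 50 mm with a square upright hole 32 mm wide right through its middle. Origin: centre of its underside. The gauge stands with its chuck in the hole and its flange on the block's top, its mouth then 18 mm above the bench.
- tape: bystander: round grey tape measure 64 mm across, 30 mm high, origin under its centre. Leave alone.
- mug: bystander: white mug 76 mm across, 90 mm high, origin under its centre. Leave alone.
- book: bystander: closed book 105 x 152 x 29 mm lying flat, origin under its centre. Leave alone.
Things that resemble listed ones, but are neither listed nor needed, are in the scene too. Leave any orange or turquoise look-alike of the stand alone.

How it is judged:
On the way, in this order (a step that is already met when the one before it is completed fails the run):
1. the gauge is lifted out of its stand (height (world z) of gauge_mouth above 0.045 m), for 0.1 s.
2. the gauge is pressed upright onto the valve stem with at least 16 N for 0.3 s and its rod is out by more than 9 mm (contact force between gauge and wheel above 16 N and value of joint rod above 0.009 m and horizontal distance between gauge_mouth and valve_root below 0.006 m and angle between gauge_grip's own z axis and vertical below 0.15 rad), for 0.3 s.
At the end, for the whole second after the job is handed in: the gauge stands released and at rest in the stand's hole, upright (within 7 degrees), flange down on the block (mouth 14 to 21 mm above the bench, within 7 mm of the hole's axis), with its rod still out by more than 9 mm (horizontal distance between gauge and stand below 0.007 m and height (world z) of gauge_mouth between 0.014 and 0.021 m and angle between gauge_grip's own z axis and vertical below 0.12 rad and linear speed of gauge below 0.02 m/s and value of joint rod above 0.009 m); the robot touches nothing.
It fails at once if the tape is pushed or tipped from its place (more than 20 mm) (distance of tape from where it was at the start of the episode above 0.02 m).
It fails at once if the mug is pushed or tipped from its place (more than 20 mm) (distance of mug from where it was at the start of the episode above 0.02 m).
It fails at once if the book is pushed or tipped from its place (more than 20 mm) (distance of book from where it was at the start of the episode above 0.02 m).
It fails at once if the gauge is forced: more than 23 N between gauge and wheel or valve (contact force between gauge and wheel above 23 N).
It also fails if it takes over 58 s, if anything falls off the work surface, if the arm or the gripper's body presses on something with over 40 N, if the wrist force passes 120 N, or if a joint passes its speed limit or range.

## Working session

There is one attempt and no reset: what is moved stays moved. The work goes in short steps, Python scripts to look and compute and a tool call to move; the robot and the scene stay as the last step left them, time stands still between calls to the robot, and variables do not carry over. Pictures are saved under pics/ and viewed, and the job is handed in when it is done.

Besides the shell and the picture viewer there is one more tool, called after "Call:" by a JSON object that holds its "fn" and its "kwargs". servo_tool: Moves the arm, as the interface text tells. Its arguments: {"type":"object","properties":{"deltas":{"type":"string"},"gripper":{"type":"number"},"squeeze":{"type":"number"}},"required":["deltas"]}

```bash
mkdir -p pics; ls; python3 - <<'E'
from plant import manip, viewer
import cv2,pickle
d={}
for n in("scene","top"):
    c=viewer.camera(n); d[n]=c
    cv2.imwrite(f"pics/{n}0.png",cv2.resize(c["color"][:,:,::-1],(800,600),interpolation=cv2.INTER_CUBIC))
    print(n,c["intrinsics"],c["rvec"],c["tvec"])
pickle.dump(d,open("cam0.pkl","wb"))
s=manip.get_state(); print(s, manip.grasp_offset)
E
```

```text
pics
scene [[380.1502194    0.         262.55072665]
 [  0.         380.1502194  194.2818748 ]
 [  0.           0.           1.        ]] [ 1.33056783  2.12484941 -0.9954909 ] [ 0.24566642 -0.29718608  1.42965892]
top [[365.90098618   0.         256.12802714]
 [  0.         365.90098618 190.38609233]
 [  0.           0.           1.        ]] [ 2.21621571 -2.16277886  0.06313906] [0.05223558 0.62412361 0.94187996]
{'time': 0.1, 'q': array([-1.32897822e+00,  2.87092750e-01,  1.57802174e+00, -1.17731018e-05,
        1.27860463e+00, -1.49987953e-01]), 'qd': array([ 8.79299701e-05, -2.08725150e-03, -4.65139526e-03, -4.93892847e-04,
       -4.05226664e-04, -5.88550158e-04]), 'effort': array([ 6.26044566e-04, -4.07291615e+01, -2.93699849e+01, -1.36598774e-04,
        3.40009785e-03, -8.77893598e-07]), 'position': array([ 0.25773362, -0.62361307,  0.40347946]), 'tool_rot': array([-1.06185586e-03,  9.80871407e-01,  1.94653928e-01, -5.44306699e-05]), 'ft_force': array([ 0.49433657, -0.14010341,  1.01239947]), 'moment': array([-0.02666559,  0.02438701,  0.05123913]), 'width': 0.08507637525362192} 0.1547
```

View pics/scene0.png

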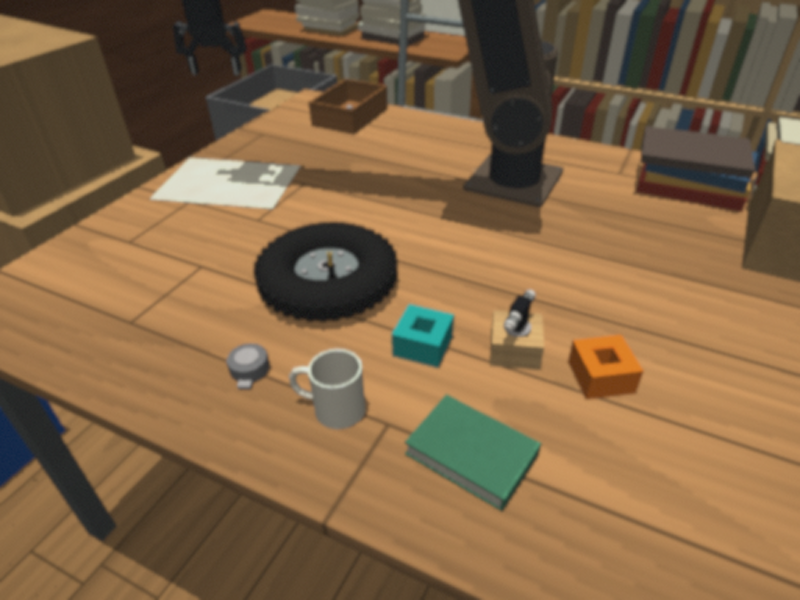

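View pics/top0.png

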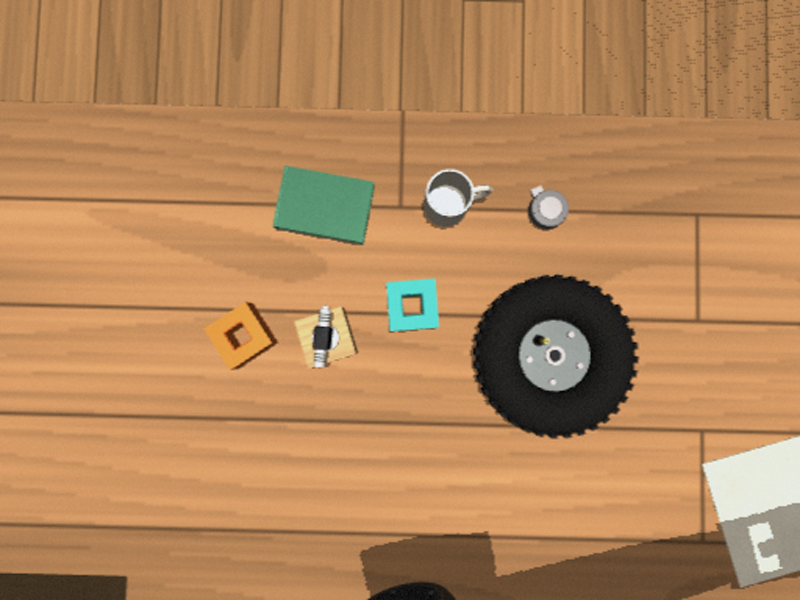

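The top view shows the wheel at about (555,356) with its valve near (543,340). The gauge is in the tan stand near (323,338), with the turquoise block at (412,305) and the orange one at (240,336). I'll zoom in to get accurate pixels.

```bash
cat > h.py <<'E'
import numpy as np,cv2,pickle
def ray(c,u,v,z):
    R=cv2.Rodrigues(np.array(c["rvec"],float))[0];t=np.array(c["tvec"]).ravel()
    o=-R.T@t; d=R.T@np.linalg.inv(c["intrinsics"])@np.array([u,v,1.])
    return o+d*(z-o[2])/d[2]
def proj(c,P):
    return cv2.projectPoints(np.array(P,float).reshape(-1,3),np.array(c["rvec"],float),np.array(c["tvec"],float),c["intrinsics"],None)[0].reshape(-1,2)
def crop(c,x0,y0,w,h,s,name,pts=()):
    im=cv2.resize(c["color"][y0:y0+h,x0:x0+w,::-1],(w*s,h*s),interpolation=cv2.INTER_NEAREST).copy()
    for p in pts: cv2.circle(im,(int((p[0]+.5-x0)*s),int((p[1]+.5-y0)*s)),2,(0,0,255),-1)
    for i in range(0,w,10): cv2.putText(im,str(x0+i),(i*s,8),0,.3,(255,255,255),1)
    for i in range(0,h,10): cv2.putText(im,str(y0+i),(0,i*s+8),0,.3,(255,255,255),1)
    cv2.imwrite(name,im)
E
python3 - <<'E'
from h import *
d=pickle.load(open("cam0.pkl","rb"));t=d["top"];s=d["scene"]
crop(t,180,185,60,60,10,"pics/a.png"); crop(t,325,200,55,50,12,"pics/b.png")
crop(s,305,175,55,65,9,"pics/c.png"); crop(s,160,140,100,70,8,"pics/d.png")
E
```

```text
(no output)
```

View pics/a.png

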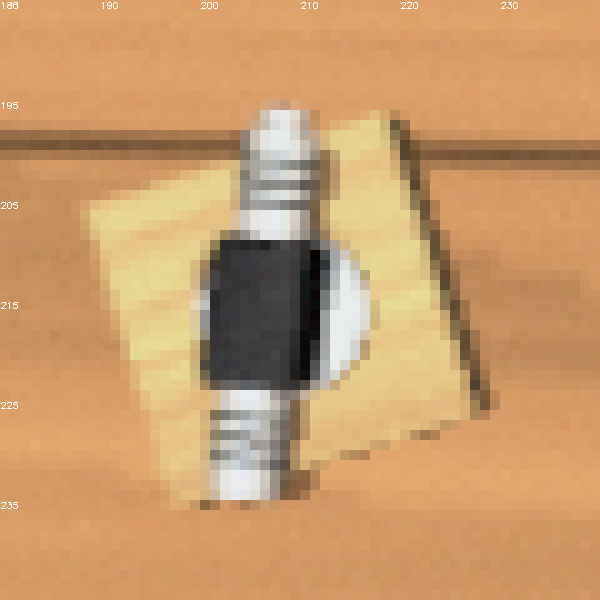

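View pics/b.png

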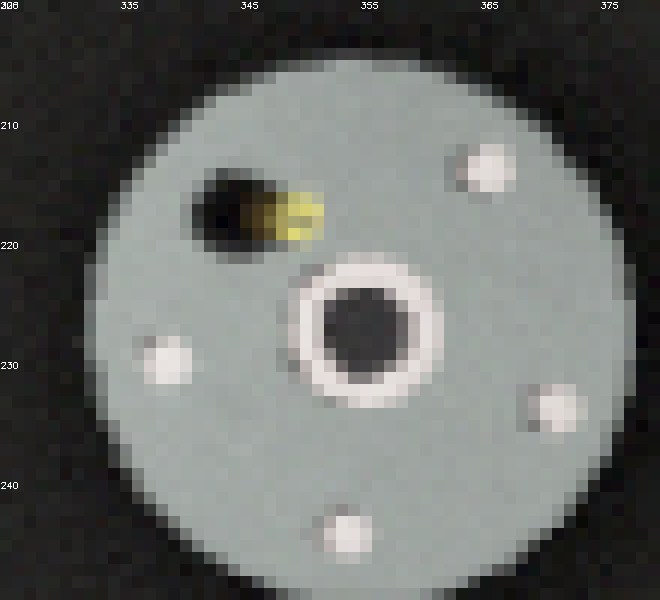

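View pics/c.png

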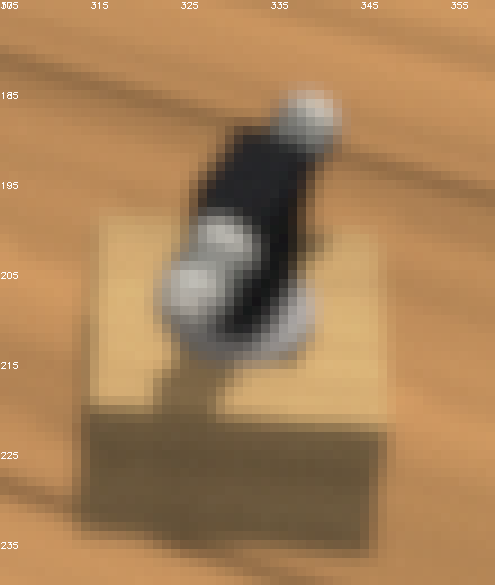

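View pics/d.png

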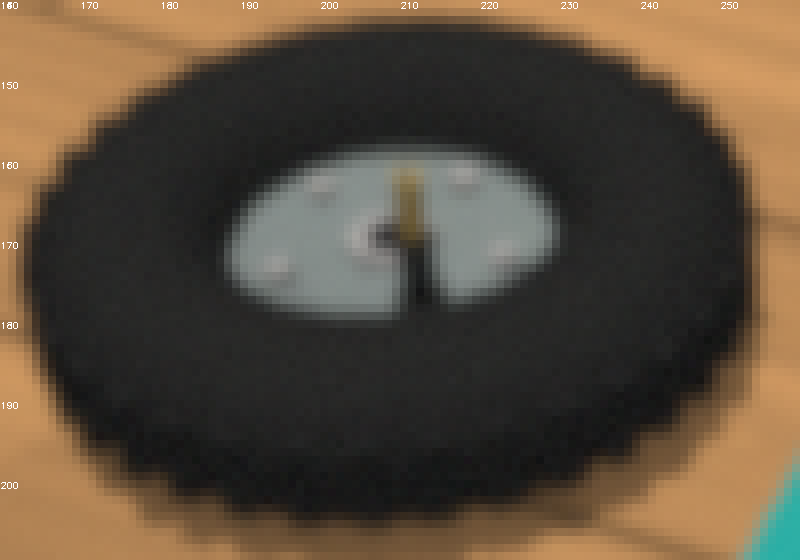

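```bash
python3 - <<'E'
from h import *
d=pickle.load(open("cam0.pkl","rb"));t=d["top"];s=d["scene"]
A=lambda x,y,z:ray(t,180+x/10-.5,185+y/10-.5,z)
B=lambda x,y,z:ray(t,325+x/12-.5,200+y/12-.5,z)
np.set_printoptions(precision=4,suppress=True)
q=[A(88,206,.05),A(385,110,.05),A(478,412,.05),A(183,508,.05)]
for a in q: print(a)
q=np.array(q);print("stand",q.mean(0),[np.linalg.norm(q[i]-q[i-1]) for i in range(4)])
print("block",A(256,315,.104),"flange",A(280,316,.055))
a,b=A(284,110,.088),A(242,500,.088);print("barrel",a,b,np.linalg.norm(a-b),np.degrees(np.arctan2(*(a-b)[1::-1])))
h=B(365,330,.044);print("hub",h)
f=B(238,216,.042);print("foot",f,np.linalg.norm((f-h)[:2]))
for z in(.066,.075,.085,.094):
  p=B(298,216,z);print("tip",z,p,np.linalg.norm((p-h)[:2]))
# scene: stem tip ~ (408,172), foot base hidden
for z in(.066,.075,.085,.094): print("scene tip",z,ray(s,160+408/8-.5,140+172/8-.5,z))
print("scene hub",ray(s,160+372/8-.5,140+236/8-.5,.044))
# tyre silhouette fit by darkness
im=t["color"].astype(int);m=(im.sum(2)<150).astype(np.uint8)
n,l,st,ce=cv2.connectedComponentsWithStats(m)
for i in range(1,n):
  if st[i,4]>2000: print(st[i],ce[i])
E
```

```text
[0.5792 0.2383 0.05  ]
[0.6054 0.1638 0.05  ]
[0.5297 0.138  0.05  ]
[0.5037 0.2117 0.05  ]
stand [0.5545 0.1879 0.05  ] [np.float64(0.08007235348406223), np.float64(0.07899705615806908), np.float64(0.08003428905163505), np.float64(0.07812235954431263)]
block [0.5534 0.1872 0.104 ] flange [0.5527 0.1881 0.055 ]
barrel [0.6032 0.1843 0.088 ] [0.5085 0.1914 0.088 ] 0.09491031997185591 -4.291367124757172
hub [ 0.5341 -0.1858  0.044 ]
foot [ 0.5575 -0.1591  0.042 ] 0.03544445359231019
tip 0.066 [ 0.558  -0.1658  0.066 ] 0.03112187749836856
tip 0.075 [ 0.5581 -0.1636  0.075 ] 0.03267477706675631
tip 0.085 [ 0.5581 -0.161   0.085 ] 0.03449401860427188
tip 0.094 [ 0.5582 -0.1588  0.094 ] 0.03620387818632705
scene tip 0.066 [ 0.5219 -0.1839  0.066 ]
scene tip 0.075 [ 0.5324 -0.1762  0.075 ]
scene tip 0.085 [ 0.5442 -0.1678  0.085 ]
scene tip 0.094 [ 0.5547 -0.1601  0.094 ]
scene hub [ 0.5359 -0.1929  0.044 ]
[ 303  176  105  104 6610] [354.608  227.5909]
```

The measured positions are:

| Item | Position (m) |
|---|---|
| Gauge | (0.5535, 0.188), yaw about -4° |
| Stand axis | (0.5545, 0.188) |
| Valve | (0.558, -0.159), tip about z 0.093 |

Now I'll move toward the gauge.

Call:
{"fn": "servo_tool", "kwargs": {"deltas": "0 0 0 0.155;0 0 0 0.155;0 0 0 0.155;1.4 -5 0 0;1.4 -5 0 0;1.4 -5 0 0;1.4 -5 0 0;1.4 -5 0 0;1.4 -5 0 0;1.4 -5 0 0;1.4 -5 0 0;1.4 -5 0 0", "gripper": 0, "squeeze": 80}}

```text
time: 1.6
position: [0.4164, -0.1825, 0.4044]
tool_rot: [-0.0, 0.999, -0.037, -0.0]
ft_force: [1.0, 0.0, 1.0]
width: 0.0853
```

```bash
cat > t.py <<'E'
import sys,numpy as np
from plant import manip
from scipy.spatial.transform import Rotation as Ro
s=manip.get_state();w,x,y,z=s["tool_rot"];R=Ro.from_quat([x,y,z,w]).as_matrix()
np.set_printoptions(precision=4,suppress=True)
tgt=np.array([float(a) for a in sys.argv[1:4]]);tip=s["position"]+R[:,2]*manip.grasp_offset
print("t",s["time"],"grasp",tip,"yaw",np.degrees(np.arctan2(R[1,0],R[0,0])),"tilt",R[:,2],"q6",s["q"][5],"w",s["width"],"F",s["ft_force"],"M",s["moment"])
print("delta tool cm",R.T@(tgt-tip)*100)
E
python3 t.py .5535 .188 .080
```

```text
t 1.6 grasp [ 0.4164 -0.1824  0.2497] yaw -4.2152346190561305 tilt [-0.0002  0.0003 -1.    ] q6 1.0074687430565805 w 0.08533052664122788 F [0.9964 0.0128 1.0102] M [-0.0022 -0.0103 -0.0044]
delta tool cm [ 10.9538 -37.9471  16.9758]
```

Call:
{"fn": "servo_tool", "kwargs": {"deltas": "1.5 -5.4 0 0;1.5 -5.4 0 0;1.6 -5.4 0 0;1.6 -5.4 1 0;1.6 -5.4 2 0;1.6 -5.4 2 0;1.5 -5.4 2 0;0 0 0 0;0 0 0 0"}}

```text
time: 2.72
position: [0.5525, 0.1847, 0.3343]
tool_rot: [0.0, 0.999, -0.036, -0.001]
ft_force: [-0.1, -0.6, 0.2]
width: 0.0851
```

```bash
python3 t.py .5535 .188 .080;  python3 - <<'E'
from h import *
from plant import viewer
t=viewer.camera("top");crop(t,165,165,100,75,8,"pics/e.png")
t=viewer.camera("scene");crop(t,280,130,100,110,6,"pics/e2.png")
E
```

```text
t 2.725 grasp [0.5523 0.1846 0.1796] yaw -4.156349262388119 tilt [-0.0011 -0.0006 -1.    ] q6 1.7921965015703862 w 0.08509764074357391 F [-0.0598 -0.6401  0.1877] M [-0.0186 -0.0175  0.0174]
delta tool cm [ 0.1017 -0.3504  9.9578]
```

View pics/e2.png

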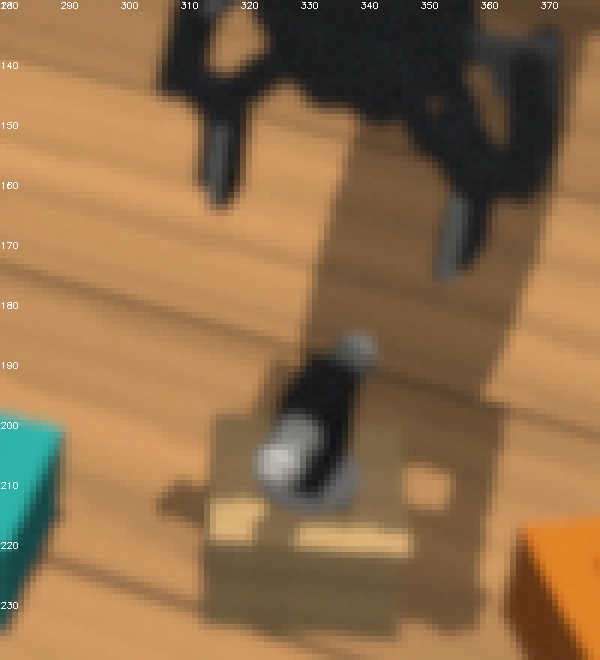

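The open fingers straddle the gauge, which sits at about (330,200). Next I descend and grip.

Call:
{"fn": "servo_tool", "kwargs": {"deltas": "0.1 -0.3 2 0;0 0 2.5 0;0 0 2.5 0;0 0 2 0;0 0 0.9 0;0 0 0 0;0 0 0 0"}}

```text
time: 3.7
position: [0.5544, 0.1878, 0.2367]
tool_rot: [-0.0, 0.999, -0.037, 0.001]
ft_force: [0.2, -0.5, 0.3]
width: 0.0855
```

```bash
python3 t.py .5535 .188 .080;  python3 - <<'E'
from h import *
from plant import viewer
t=viewer.camera("scene");crop(t,280,130,100,110,6,"pics/f2.png")
E
```

```text
t 3.7 grasp [0.5547 0.1878 0.082 ] yaw -4.192709138057287 tilt [ 0.0019  0.0003 -1.    ] q6 1.7972626042278637 w 0.08553663899034648 F [ 0.2041 -0.4878  0.3404] M [-0.0143 -0.0117  0.0442]
delta tool cm [-0.1228 -0.0112  0.204 ]
```

View pics/f2.png

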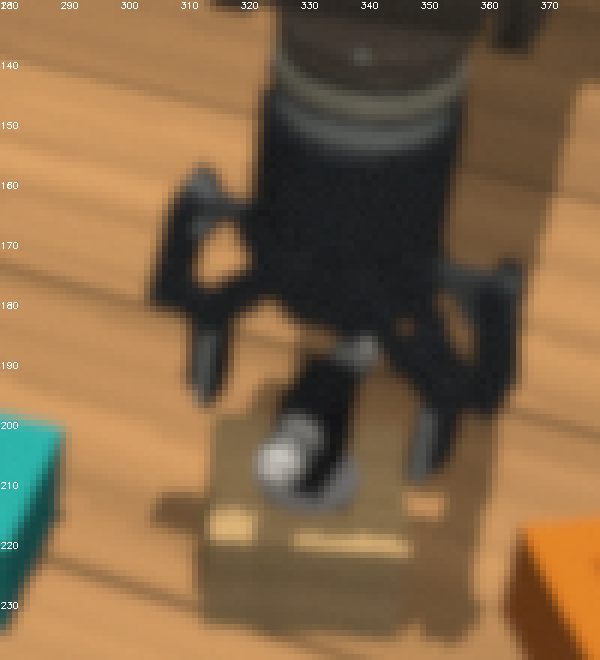

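The fingers straddle the block cleanly with clearance on both sides, so I'll close.

Call:
{"fn": "servo_tool", "kwargs": {"deltas": "-0.1 0 0.2 0;0 0 0 0;0 0 0 0;0 0 0 0;0 0 0 0;0 0 0 0;0 0 0 0;0 0 0 0", "gripper": 255, "squeeze": 80}}

```text
time: 4.75
position: [0.5531, 0.1878, 0.234]
tool_rot: [-0.0, 0.999, -0.037, 0.0]
ft_force: [0.1, -0.1, 2.2]
width: 0.0237
```

```bash
python3 t.py .5535 .188 .080
```

```text
t 4.75 grasp [0.5532 0.1879 0.0793] yaw -4.194826464038612 tilt [ 0.0007  0.0002 -1.    ] q6 1.7976932856545325 w 0.023731787943842283 F [ 0.0627 -0.1074  2.2481] M [0.0514 0.0098 0.015 ]
delta tool cm [ 0.0288 -0.0167 -0.065 ]
```

Call:
{"fn": "servo_tool", "kwargs": {"deltas": "0 0 -1 0;0 0 -2 0;0 0 -3 0;0 0 -3 0;0 0 -2 0;0 0 -1 0;0 0 0 0;0 0 0 0"}}

```text
time: 5.75
position: [0.5525, 0.1877, 0.3523]
tool_rot: [0.0, 0.999, -0.037, -0.001]
ft_force: [-0.3, -0.3, -2.5]
width: 0.0229
```

```bash
python3 t.py .558 -.159 .185
```

```text
t 5.75 grasp [0.5521 0.1876 0.1976] yaw -4.19490181759766 tilt [-0.0027 -0.0004 -1.    ] q6 1.7976783986581713 w 0.02286641909023913 F [-0.328  -0.2958 -2.474 ] M [-0.0461  0.0041  0.0051]
delta tool cm [ 3.1276 34.5241  1.2687]
```

Call:
{"fn": "servo_tool", "kwargs": {"deltas": "0.2 2 0 0;0.4 4 0 0;0.4 5 0 0;0.5 5 0 0;0.5 5 0 0;0.4 5 0 0;0.4 5 0 0;0.2 2.5 0 0;0.1 1 0 0;0 0 0 0;0 0 0 0"}}

```text
time: 7.12
position: [0.5585, -0.1577, 0.3534]
tool_rot: [-0.0, 0.999, -0.036, -0.0]
ft_force: [-0.5, 0.3, -2.7]
width: 0.0234
```

```bash
python3 t.py .558 -.159 .165;  python3 - <<'E'
from h import *
from plant import viewer
t=viewer.camera("scene");crop(t,150,90,120,110,6,"pics/g.png")
pickle.dump(t,open("camg.pkl","wb"))
t=viewer.camera("top");crop(t,300,160,100,75,8,"pics/g2.png")
pickle.dump(t,open("camg2.pkl","wb"))
E
```

```text
t 7.125 grasp [ 0.5584 -0.1576  0.1987] yaw -4.1369345888669535 tilt [-0.0007  0.0007 -1.    ] q6 1.192892776024994 w 0.0233590399512031 F [-0.4986  0.2896 -2.6877] M [ 0.0061 -0.0011  0.0243]
delta tool cm [-0.0283  0.146   3.3689]
```

View pics/g.png

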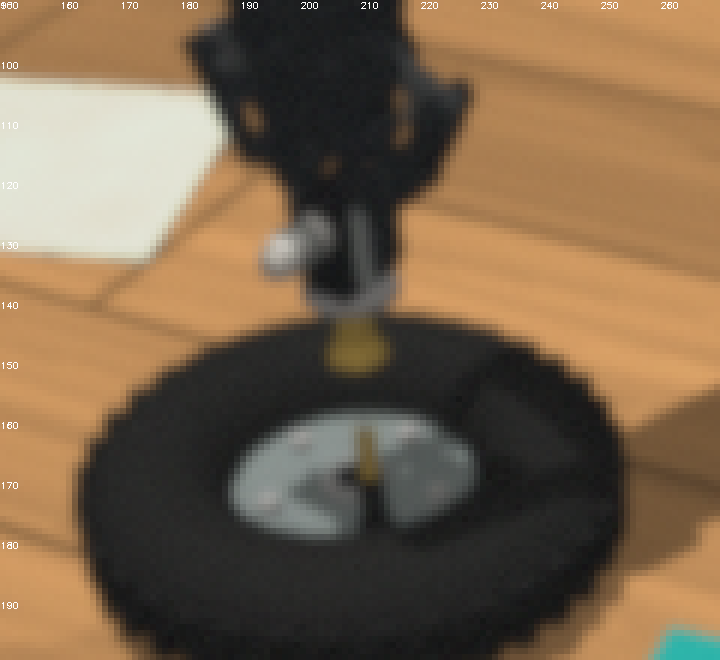

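View pics/g2.png

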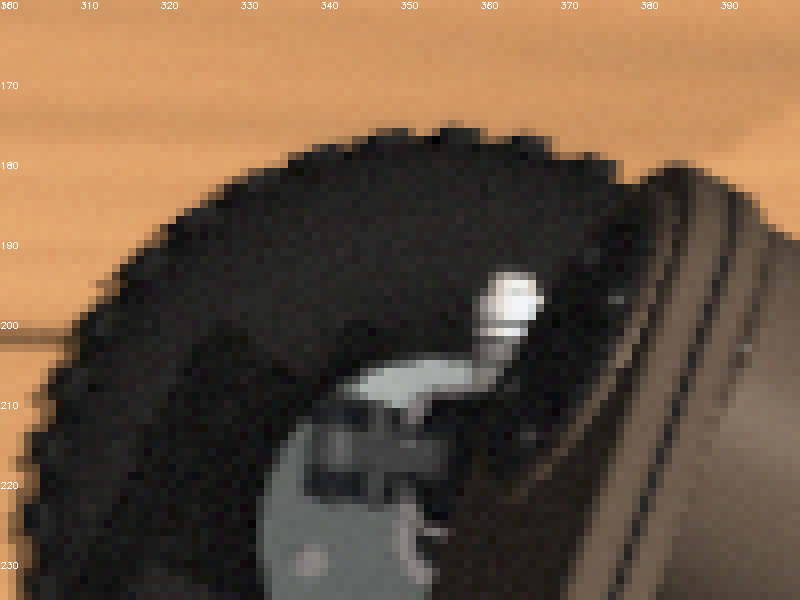

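```bash
python3 - <<'E'
from h import *
s=pickle.load(open("camg.pkl","rb"))
print(proj(s,[[.5584,-.1576,.1374],[.5584,-.1576,.155],[.558,-.159,.093],[.558,-.159,.060],[.558,-.164,.093],[.563,-.159,.093]]))
crop(s,190,120,40,60,10,"pics/g3.png",proj(s,[[.5584,-.1576,.1374],[.558,-.159,.093],[.558,-.159,.06],[.5341,-.1858,.044]]))
E
```

```text
[[209.00143409 148.57128321]
 [208.34216993 142.94095545]
 [210.24381439 162.02694697]
 [211.38311861 171.70010957]
 [208.693824   161.57370056]
 [209.26602606 162.98373697]]
```

View pics/g3.png

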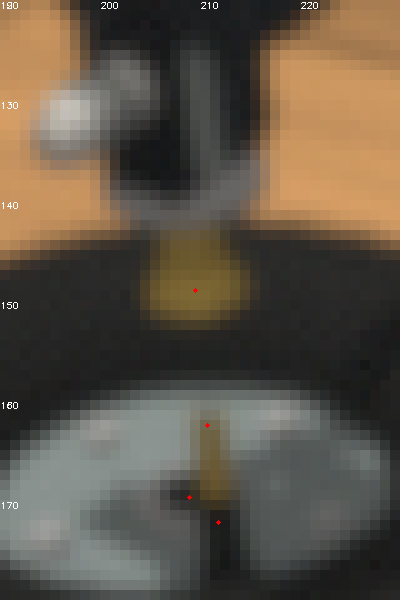

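The gauge hangs upright, with its bell at about (209.5,149) and the stem tip at about (210.8,160). That matches the projection to within 0.5 px sideways. I'll lower it to just above the stem.

Call:
{"fn": "servo_tool", "kwargs": {"deltas": "-0.1 0.13 1 0;0 0 1.5 0;0 0 0.9 0;0 0 0.3 0;0 0 0 0;0 0 0 0;0 0 0 0"}}

```text
time: 8.1
position: [0.5577, -0.1599, 0.3173]
tool_rot: [0.0, 0.999, -0.037, 0.001]
ft_force: [0.5, -1.3, -2.6]
width: 0.023
```

```bash
python3 t.py .557 -.159 .142;  python3 - <<'E'
from h import *
from plant import viewer
t=viewer.camera("scene");crop(t,180,120,60,60,10,"pics/k.png")
E
```

```text
t 8.1 grasp [ 0.5578 -0.16    0.1626] yaw -4.1948972255549375 tilt [ 0.001  -0.0005 -1.    ] q6 1.1899514097852717 w 0.023007395407857827 F [ 0.5271 -1.2695 -2.5751] M [ 0.0619 -0.0263  0.0148]
delta tool cm [-0.0917 -0.0935  2.0632]
```

View pics/k.png

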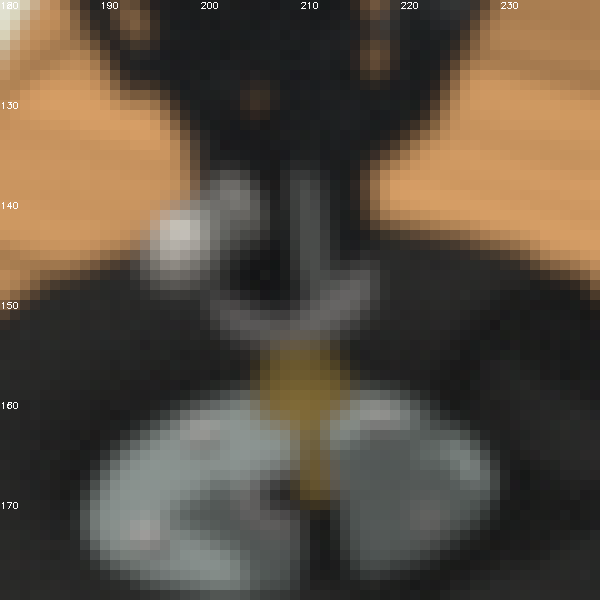

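The bell sits straight above the stem, at about x 210 against 211. I'll feel downward now.

Call:
{"fn": "servo_tool", "kwargs": {"deltas": "-0.05 -0.05 0.2 0;0 0 0.2 0;0 0 0.2 0;0 0 0.15 0;0 0 0.15 0;0 0 0.1 0;0 0 0.1 0;0 0 0.1 0;0 0 0 0;0 0 0 0"}}

```text
time: 9.4
position: [0.5571, -0.1593, 0.3048]
tool_rot: [0.0, 0.999, -0.037, 0.0]
ft_force: [-0.4, 0.7, -1.9]
width: 0.0232
```

```bash
python3 t.py .557 -.159 .142
```

```text
t 9.4 grasp [ 0.5571 -0.1593  0.1501] yaw -4.192758106723867 tilt [ 0.0002 -0.     -1.    ] q6 1.1904587581860173 w 0.02315011144785458 F [-0.4339  0.7275 -1.8952] M [-0.0169  0.012  -0.0307]
delta tool cm [-0.013  -0.0259  0.8113]
```

Call:
{"fn": "servo_tool", "kwargs": {"deltas": "0 0 0.1 0;0 0 0.1 0;0 0 0.1 0;0 0 0.1 0;0 0 0 0;0 0 0 0"}}

```text
time: 10.15
position: [0.5571, -0.1593, 0.3007]
tool_rot: [0.0, 0.999, -0.037, 0.0]
ft_force: [0.1, -0.7, -2.6]
width: 0.0232
```

Call:
{"fn": "servo_tool", "kwargs": {"deltas": "0 0 0.1 0;0 0 0.1 0;0 0 0 0;0 0 0 0"}}

```text
time: 10.65
position: [0.557, -0.1593, 0.2987]
tool_rot: [-0.0, 0.999, -0.037, -0.0]
ft_force: [0.1, 0.3, -2.3]
width: 0.0233
```

Call:
{"fn": "servo_tool", "kwargs": {"deltas": "0 0 0.1 0;0 0 0.1 0;0 0 0 0;0 0 0 0"}}

```text
time: 11.15
position: [0.5572, -0.1593, 0.2975]
tool_rot: [0.0, 0.999, -0.037, 0.0]
ft_force: [-1.7, 0.3, 3.0]
width: 0.0233
```

Call:
{"fn": "servo_tool", "kwargs": {"deltas": "0 0 0.1 0;0 0 0.1 0;0 0 0 0;0 0 0 0"}}

```text
time: 11.65
position: [0.5573, -0.1594, 0.2957]
tool_rot: [0.0, 0.999, -0.037, 0.0]
ft_force: [-3.1, 0.7, 5.6]
width: 0.0234
```

Contact begins with about 8 N net and a small sideways push toward -x, so I'll ease 1 mm that way.

Call:
{"fn": "servo_tool", "kwargs": {"deltas": "-0.1 0 0 0;0 0 0 0;0 0 0 0"}}

```text
time: 12.02
position: [0.5566, -0.1593, 0.2957]
tool_rot: [0.0, 0.999, -0.037, 0.001]
ft_force: [-0.1, 1.4, 6.3]
width: 0.0232
```

```bash
python3 t.py .557 -.159 .142
```

```text
t 12.025 grasp [ 0.5571 -0.1594  0.141 ] yaw -4.208760041287413 tilt [ 0.0029 -0.0006 -1.    ] q6 1.1898355380038808 w 0.023213715622370155 F [-0.0964  1.4147  6.2637] M [ 0.3127  0.0112 -0.008 ]
delta tool cm [-0.0092 -0.0405 -0.0978]
```

Call:
{"fn": "servo_tool", "kwargs": {"deltas": "0 0 0.1 0;0 0 0 0;0 0 0 0;0 0 0 0"}}

```text
time: 12.52
position: [0.5567, -0.1593, 0.2952]
tool_rot: [0.0, 0.999, -0.037, 0.001]
ft_force: [-0.8, 1.7, 6.7]
width: 0.0234
```

Call:
{"fn": "servo_tool", "kwargs": {"deltas": "0 0 0.1 0;0 0 0 0;0 0 0 0;0 0 0 0"}}

```text
time: 13.02
position: [0.5568, -0.1593, 0.2947]
tool_rot: [0.0, 0.999, -0.037, 0.001]
ft_force: [-1.0, 1.2, 9.4]
width: 0.0236
```

Call:
{"fn": "servo_tool", "kwargs": {"deltas": "0 0 0.1 0;0 0 0 0;0 0 0 0;0 0 0 0"}}

```text
time: 13.52
position: [0.5568, -0.1593, 0.294]
tool_rot: [0.0, 0.999, -0.037, 0.001]
ft_force: [-3.1, 1.9, 10.9]
width: 0.0234
```

Call:
{"fn": "servo_tool", "kwargs": {"deltas": "0 0 0.1 0;0 0 0 0;0 0 0 0;0 0 0 0"}}

```text
time: 14.02
position: [0.5568, -0.1593, 0.2933]
tool_rot: [0.0, 0.999, -0.037, 0.001]
ft_force: [-3.6, 3.0, 12.4]
width: 0.0235
```

Call:
{"fn": "servo_tool", "kwargs": {"deltas": "-0.06 -0.06 0 0;0 0 0.1 0;0 0 0 0;0 0 0 0;0 0 0 0"}}

```text
time: 14.65
position: [0.5565, -0.159, 0.2928]
tool_rot: [0.001, 0.999, -0.037, 0.002]
ft_force: [-3.1, 0.6, 12.4]
width: 0.0231
```

```bash
cat > av.py <<'E'
from h import *
from plant import viewer,manip
import sys
F=[]
for i in range(6):
    t=viewer.camera("scene");F.append(manip.get_state()["ft_force"])
crop(t,170,110,70,70,8,sys.argv[1]);F=np.array(F)
print(F.mean(0),F.std(0),manip.get_state()["position"],manip.get_state()["time"])
E
python3 av.py pics/p1.png
```

```text
[-2.39818558  1.26932038 12.38249669] [0.55280849 0.34027682 0.31058662] [ 0.55653829 -0.1590251   0.29285512] 14.95
```

View pics/p1.png

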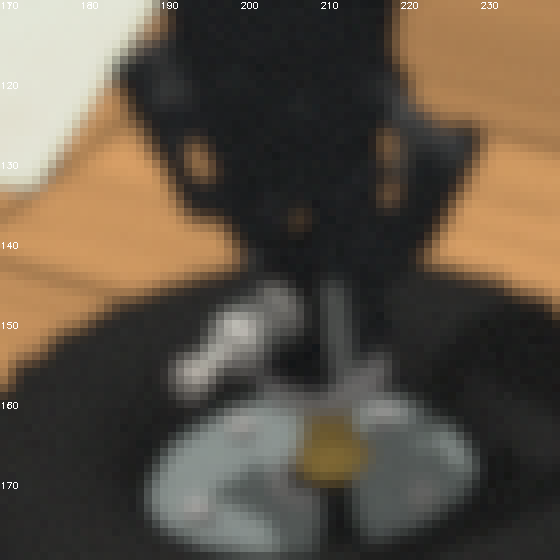

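The rod is emerging at about (192,156). The net push is about 14.9 N, so I'll go slightly further.

Call:
{"fn": "servo_tool", "kwargs": {"deltas": "-0.04 0 0.1 0;0 0 0 0;0 0 0 0;0 0 0 0"}}

```text
time: 15.45
position: [0.5563, -0.159, 0.2922]
tool_rot: [0.001, 0.999, -0.037, 0.003]
ft_force: [-2.3, 2.2, 14.1]
width: 0.0233
```

Call:
{"fn": "servo_tool", "kwargs": {"deltas": "0 0 0.06 0;0 0 0 0;0 0 0 0;0 0 0 0"}}

```text
time: 15.95
position: [0.5564, -0.159, 0.2918]
tool_rot: [0.001, 0.999, -0.037, 0.002]
ft_force: [-3.1, 2.8, 14.0]
width: 0.0234
```

```bash
python3 av.py pics/p2.png
```

```text
[-2.03391598  2.25353896 13.80261351] [0.4625751  0.54654896 0.57741325] [ 0.55635739 -0.159014    0.29184529] 16.25
```

View pics/p2.png

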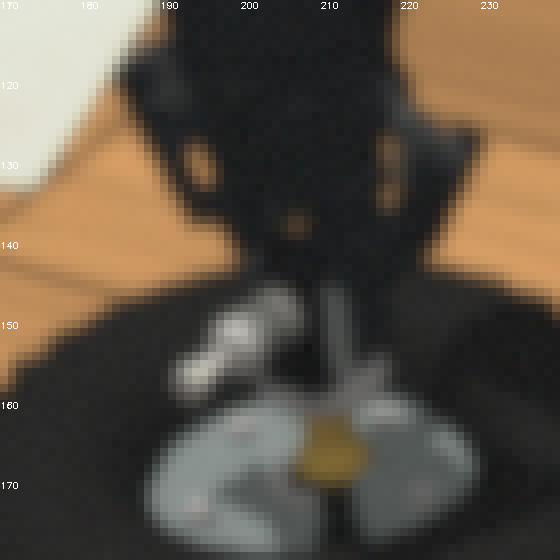

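Call:
{"fn": "servo_tool", "kwargs": {"deltas": "0 0 0.08 0;0 0 0 0;0 0 0.07 0;0 0 0 0;0 0 0 0;0 0 0 0"}}

```text
time: 17.0
position: [0.5564, -0.159, 0.2908]
tool_rot: [0.001, 0.999, -0.037, 0.002]
ft_force: [-2.9, 2.8, 15.9]
width: 0.0235
```

```bash
python3 av.py pics/p3.png
```

```text
[-2.8561756   2.05779565 15.77413942] [0.21333793 0.25556428 0.35102877] [ 0.55642453 -0.15899218  0.29073717] 17.3
```

View pics/p3.png

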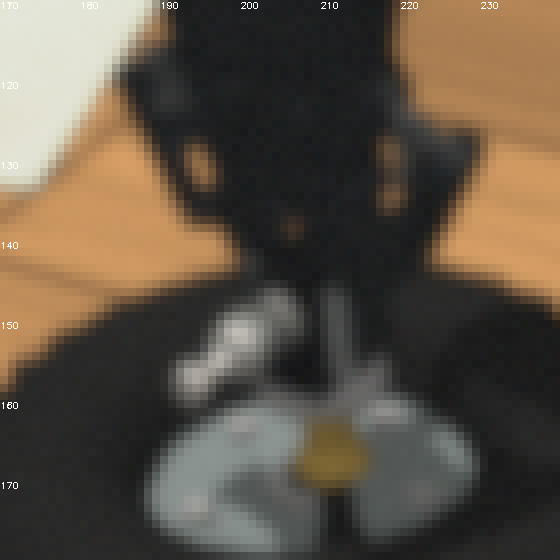

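Net push is 18.2 N. I'll measure how far the rod is out while I hold.

```bash
python3 - <<'E'
from h import *
from plant import viewer,manip
s0=pickle.load(open("camg.pkl","rb"));t0=pickle.load(open("camg2.pkl","rb"))
t=viewer.camera("top");pickle.dump(t,open("camp_t.pkl","wb"))
s=viewer.camera("scene")
yaw=np.radians(-4.2);d=np.array([np.cos(yaw),np.sin(yaw),0])
def pts(g,z): return [np.array([*g,z])+d*r for r in (.045,.05,.06,.065,.07,.075,.08)]
print(proj(s0,pts((.5584,-.1576),.2074)).round(1)[:2]); P=proj(s,pts((.5565,-.159),.0747+.07)).round(1);print(P)
Pt=proj(t,pts((.5565,-.159),.0747+.07)).round(1);print(Pt)
a=cv2.resize(t0["color"][175:225,330:380,::-1],(400,400),interpolation=0)
crop(t,330,170,50,50,8,"pics/x.png",Pt);b=cv2.imread("pics/x.png")
cv2.imwrite("pics/p4.png",np.hstack([a,b]))
crop(s,180,130,40,40,10,"pics/p5.png",P)
print(manip.get_state()["ft_force"])
E
```

```text
[[195.3 133.4]
 [194.  134.3]]
[[198.2 154.1]
 [197.  155. ]
 [194.6 156.9]
 [193.4 157.9]
 [192.2 158.9]
 [190.9 159.9]
 [189.7 160.9]]
[[356.7 198.8]
 [356.9 196.7]
 [357.2 192.3]
 [357.4 190.1]
 [357.6 187.9]
 [357.8 185.8]
 [357.9 183.6]]
[-4.13744534  0.96527897 16.10701851]
```

View pics/p4.png

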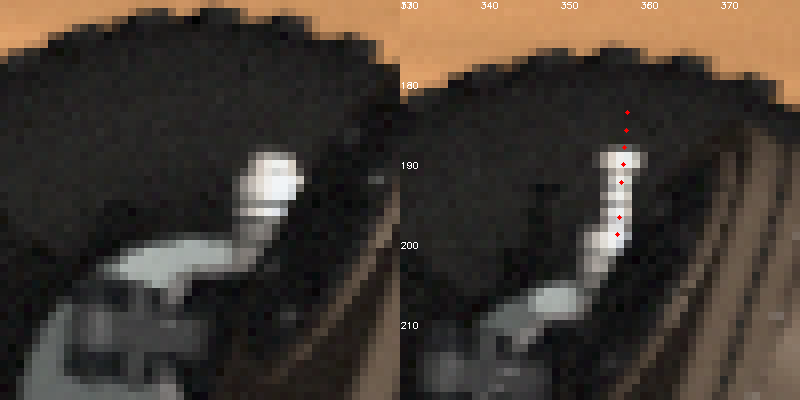

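View pics/p5.png

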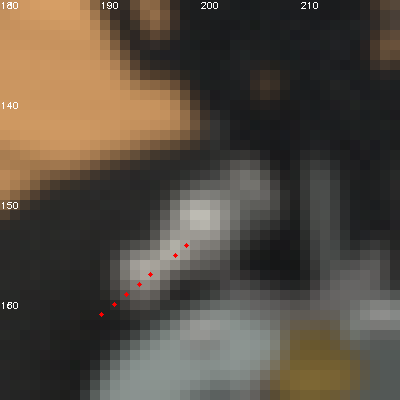

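The rod is out about 18 mm (cap tip at 68 mm against 50 mm before) and unchanged over the last pictures. I'll lift off straight up.

Call:
{"fn": "servo_tool", "kwargs": {"deltas": "0 0 0 0;0 0 -0.3 0;0 0 -0.6 0;0 0 -1 0;0 0 -1.5 0;0 0 -2 0;0 0 -2 0;0 0 -0.8 0;0 0 0 0;0 0 0 0"}}

```text
time: 18.65
position: [0.5548, -0.1584, 0.3678]
tool_rot: [-0.0, 0.999, -0.037, -0.001]
ft_force: [-0.1, -0.2, -3.3]
width: 0.0232
```

```bash
python3 t.py .5532 .1879 .20; python3 av.py pics/r.png
```

```text
t 18.65 grasp [ 0.5546 -0.1583  0.2131] yaw -4.1962910591963425 tilt [-0.0014  0.0007 -1.    ] q6 1.1901400089996503 w 0.023200278599062728 F [-0.1275 -0.2371 -3.2793] M [-0.052   0.0204 -0.0442]
delta tool cm [ -2.6713 -34.5161   1.3327]
[ 0.13751132 -0.13755076 -2.29462592] [0.65003836 0.48760904 0.60530746] [ 0.55503741 -0.15852571  0.36809279] 18.95
```

View pics/r.png

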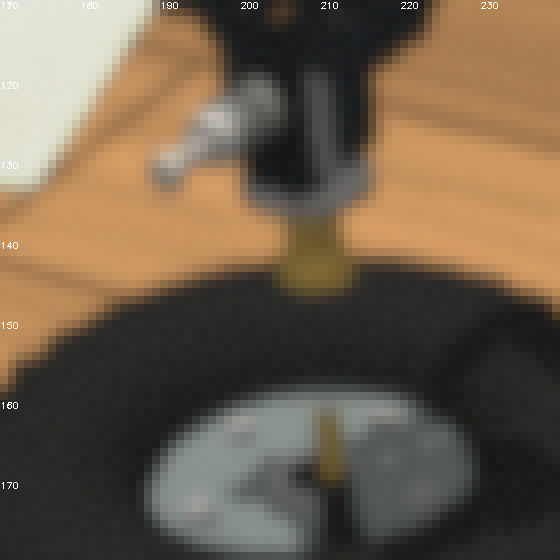

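The gauge is upright in the grip with the rod still out, cap at about (190,131). Now back to the stand.

Call:
{"fn": "servo_tool", "kwargs": {"deltas": "-0.2 -2 0 0;-0.3 -4 0 0;-0.4 -5 0 0;-0.4 -5 0 0;-0.4 -5 0 0;-0.4 -5 0 0;-0.3 -5 0 0;-0.2 -2.5 0 0;-0.1 -1 0 0;0 0 0 0;0 0 0 0;0 0 0 0"}}

```text
time: 20.45
position: [0.5536, 0.1865, 0.3686]
tool_rot: [0.0, 0.999, -0.037, -0.0]
ft_force: [1.3, -0.1, -1.7]
width: 0.0233
```

```bash
python3 t.py .5532 .1879 .13;  python3 - <<'E'
from h import *
from plant import viewer
t=viewer.camera("scene");crop(t,280,120,100,110,6,"pics/u.png")
E
python3 t.py .5532 .1879 .13
```

```text
t 20.45 grasp [0.5536 0.1865 0.2139] yaw -4.285769044512869 tilt [-0.0001 -0.0002 -1.    ] q6 1.7970810316239125 w 0.023337065315384407 F [ 1.3283 -0.083  -1.7492] M [0.018  0.0091 0.0065]
delta tool cm [-0.046  -0.1389  8.3942]
t 20.5 grasp [0.5536 0.1866 0.214 ] yaw -4.281270268099338 tilt [-0.     -0.0001 -1.    ] q6 1.7970904071516782 w 0.02307243277596592 F [ 0.1834 -0.9885 -2.2095] M [-0.0174 -0.0091  0.0002]
delta tool cm [-0.048  -0.1286  8.3961]
```

View pics/u.png

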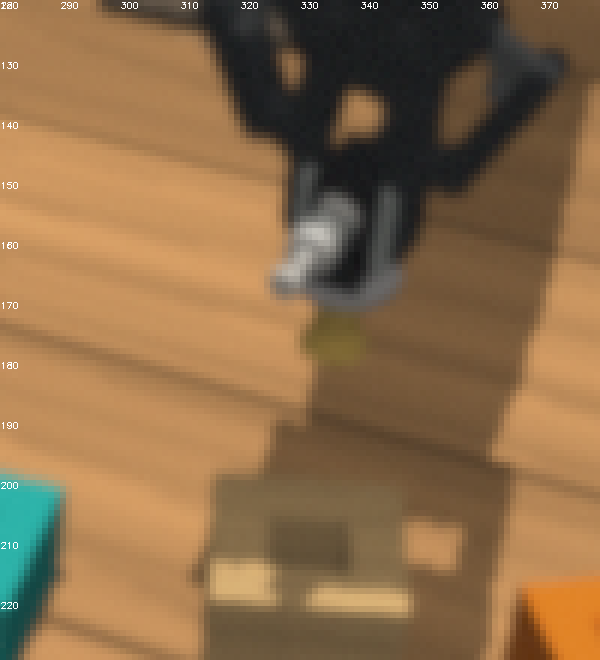

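The hole is visible at about (330,209), below the chuck. I'll lower to just above it.

Call:
{"fn": "servo_tool", "kwargs": {"deltas": "0 -0.12 2 0;0 0 3 0;0 0 3 0;0 0 1.2 0;0 0 0 0;0 0 0 0;0 0 0 0"}}

```text
time: 21.38
position: [0.5541, 0.1888, 0.2782]
tool_rot: [-0.0, 0.999, -0.037, 0.001]
ft_force: [0.1, 0.1, -3.3]
width: 0.0231
```

```bash
python3 t.py .554 .188 .08;  python3 - <<'E'
from h import *
from plant import viewer
t=viewer.camera("scene");crop(t,300,170,60,60,10,"pics/v.png",proj(t,[[.5545,.1879,.05]]))
t=viewer.camera("top");crop(t,175,180,65,60,10,"pics/v2.png",proj(t,[[.5545,.1879,.05]]))
E
python3 t.py .554 .188 .08
```

```text
t 21.375 grasp [0.5545 0.1889 0.1235] yaw -4.195766674492457 tilt [ 0.0029  0.0005 -1.    ] q6 1.7991859862986808 w 0.023088904405030673 F [ 0.0599  0.0745 -3.3004] M [ 0.0079  0.0132 -0.055 ]
delta tool cm [-0.0554  0.0955  4.3505]
t 21.475 grasp [0.5541 0.1889 0.1231] yaw -4.192036451532408 tilt [ 0.002   0.0003 -1.    ] q6 1.79919592643071 w 0.02283536005347185 F [ 0.908   0.371  -3.1157] M [-0.0162  0.0404  0.0306]
delta tool cm [-0.015   0.0889  4.3082]
```

View pics/v.png

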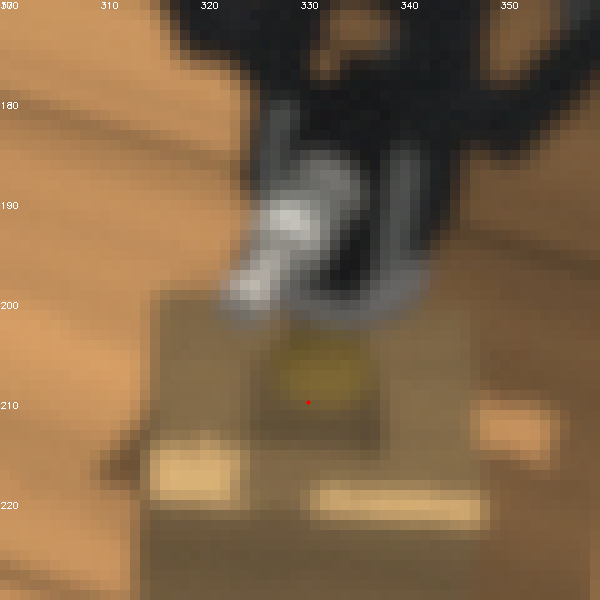

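View pics/v2.png

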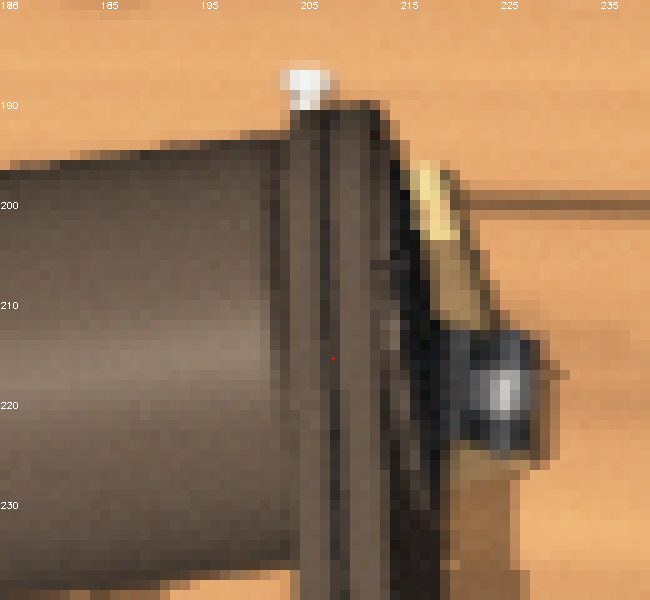

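```bash
python3 - <<'E'
from h import *
c=pickle.load(open("cam0.pkl","rb"))["scene"]
print(proj(c,[[.5543,.1889,.062],[.5545,.1879,.05],[.5545,.1889,.05],[.5555,.1879,.05]]))
y=np.radians(-19.2);R=np.array([[np.cos(y),-np.sin(y)],[np.sin(y),np.cos(y)]])
sq=lambda h:[[*(np.array([.5545,.1879])+R@np.array(p)*h),.05] for p in((1,1),(1,-1),(-1,-1),(-1,1))]
print(proj(c,sq(.04)).round(1));print(proj(c,sq(.016)).round(1))
E
```

```text
[[331.25984603 206.26841316]
 [330.33350483 209.76458965]
 [330.71587927 209.88092163]
 [330.20669671 210.00744028]]
[[333.4 225.7]
 [307.8 209.8]
 [327.5 195.2]
 [352.9 209.7]]
[[331.5 216. ]
 [321.3 209.8]
 [329.2 203.8]
 [339.4 209.7]]
```

```bash
python3 - <<'E'
from h import *
c=pickle.load(open("cam0.pkl","rb"))["scene"]
y=np.radians(18.9);R=np.array([[np.cos(y),-np.sin(y)],[np.sin(y),np.cos(y)]])
sq=lambda h:[[*(np.array([.5545,.1879])+R@np.array(p)*h),.05] for p in((1,1),(1,-1),(-1,-1),(-1,1))]
print(proj(c,sq(.04)).round(1));print(proj(c,sq(.016)).round(1))
E
```

```text
[[347.2 222.2]
 [313.9 219.5]
 [314.6 198.2]
 [345.9 200.6]]
[[336.9 214.6]
 [323.9 213.6]
 [323.9 205.1]
 [336.6 206. ]]
```

The chuck needs to move about 1.3 mm toward -y. I'll correct that and insert in small steps while watching the force.

Call:
{"fn": "servo_tool", "kwargs": {"deltas": "-0.05 0.13 0 0;0 0 0.4 0;0 0 0.4 0;0 0 0.4 0;0 0 0.4 0;0 0 0.3 0;0 0 0 0;0 0 0 0"}}

```text
time: 22.48
position: [0.553, 0.1875, 0.2578]
tool_rot: [-0.0, 0.999, -0.037, 0.0]
ft_force: [-0.3, 0.2, -2.4]
width: 0.0232
```

```bash
python3 t.py .554 .188 .08;  python3 - <<'E'
from h import *
from plant import viewer
t=viewer.camera("scene");crop(t,300,170,60,60,10,"pics/w.png")
E
```

```text
t 22.475 grasp [0.5531 0.1875 0.1031] yaw -4.196630390406037 tilt [ 0.0003  0.0001 -1.    ] q6 1.7971970634386805 w 0.023226669658553602 F [-0.2835  0.1761 -2.36  ] M [-0.0071  0.068   0.0253]
delta tool cm [ 0.09   -0.0576  2.3072]
```

View pics/w.png

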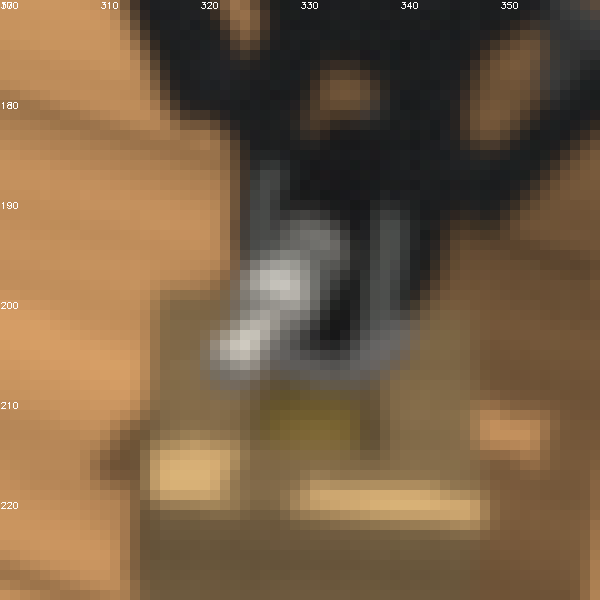

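The chuck is in the hole with no contact force, so I continue.

Call:
{"fn": "servo_tool", "kwargs": {"deltas": "0.05 -0.05 0.4 0;0 0 0.4 0;0 0 0.4 0;0 0 0.4 0;0 0 0.4 0;0 0 0.2 0;0 0 0 0;0 0 0 0"}}

```text
time: 23.52
position: [0.5535, 0.1879, 0.2358]
tool_rot: [-0.0, 0.999, -0.037, 0.0]
ft_force: [-0.4, -1.0, -2.1]
width: 0.0234
```

```bash
python3 t.py .554 .188 .0793
```

```text
t 23.525 grasp [0.5536 0.1879 0.0811] yaw -4.19788944357955 tilt [ 0.0003  0.     -1.    ] q6 1.7978678547550977 w 0.023356275854726757 F [-0.4128 -0.9816 -2.0957] M [-0.0164  0.029  -0.0123]
delta tool cm [ 0.0419 -0.0104  0.1777]
```

Call:
{"fn": "servo_tool", "kwargs": {"deltas": "0 0 0.1 0;0 0 0.1 0;0 0 0 0;0 0 0 0"}}

```text
time: 24.02
position: [0.5536, 0.1879, 0.2341]
tool_rot: [-0.0, 0.999, -0.037, 0.0]
ft_force: [-1.1, -0.4, 0.4]
width: 0.0228
```

Call:
{"fn": "servo_tool", "kwargs": {"deltas": "0 0 0.05 0;0 0 0 0;0 0 0 0"}}

```text
time: 24.4
position: [0.5536, 0.188, 0.2341]
tool_rot: [0.0, 0.999, -0.037, 0.0]
ft_force: [-4.5, -1.0, 5.3]
width: 0.023
```

It is seated at the same height as at the pick. I'll release, then retreat.

Call:
{"fn": "servo_tool", "kwargs": {"deltas": "0 0 -0.05 0;0 0 0 0"}}

```text
time: 24.65
position: [0.5536, 0.1879, 0.234]
tool_rot: [-0.0, 0.999, -0.037, 0.0]
ft_force: [-2.4, -0.2, 4.5]
width: 0.0228
```

Call:
{"fn": "servo_tool", "kwargs": {"deltas": "0 0 0 0;0 0 0 0;0 0 0 0;0 0 0 0;0 0 0 0;0 0 0 0", "gripper": 0}}

```text
time: 25.4
position: [0.5534, 0.1879, 0.2336]
tool_rot: [-0.0, 0.999, -0.037, 0.0]
ft_force: [-0.7, -0.6, -0.6]
width: 0.0855
```

Call:
{"fn": "servo_tool", "kwargs": {"deltas": "0 0 -1 0;0 0 -2 0;0 0 -3 0;0 0 -4 0;0 0 -4 0;0 2 -3 0;0 4 -1 0;0 4 0 0;0 4 0 0;0 2 0 0;0 0 0 0;0 0 0 0"}}

```text
time: 26.9
position: [0.5417, 0.0291, 0.414]
tool_rot: [-0.0, 0.999, -0.036, 0.0]
ft_force: [0.4, 0.4, 0.2]
width: 0.0855
```

```bash
python3 - <<'E'
from h import *
from plant import viewer,manip
t=viewer.camera("scene");crop(t,300,170,60,60,8,"pics/y1.png")
im=viewer.camera("top");crop(im,180,175,60,65,8,"pics/y2.png")
a=cv2.imread("pics/y1.png");b=cv2.imread("pics/y2.png")
cv2.imwrite("pics/y0.png",np.hstack([cv2.copyMakeBorder(a,0,40,0,0,0),b[:520]]) if 0 else np.hstack([a,b[:480]])[:, :800])
d=pickle.load(open("cam0.pkl","rb"))
print(manip.get_state()["time"],manip.get_state()["width"])
cv2.imwrite("pics/y3.png",cv2.resize(t["color"][:,:,::-1],(800,600)))
E
```

```text
27.0 0.085579747403021
```

View pics/y1.png

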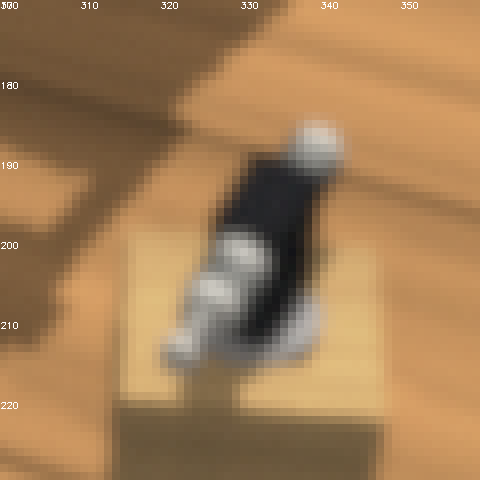

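View pics/y2.png

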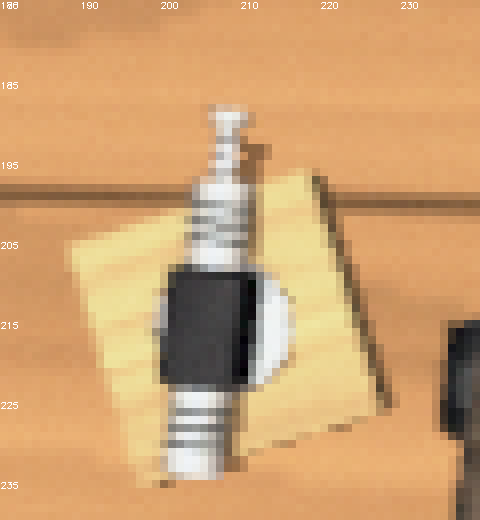

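View pics/y3.png

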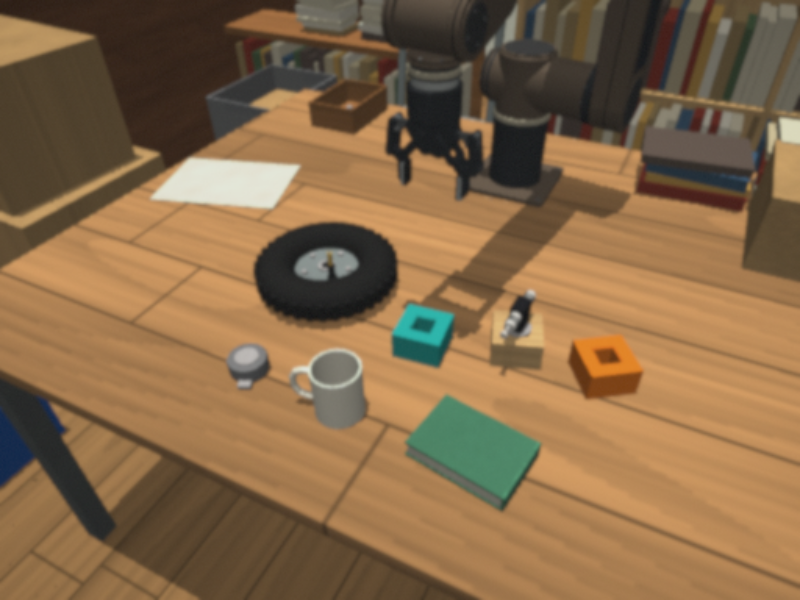

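The gauge stands upright with its flange on the block, in the same place as at the start: block about (204,214) in the top view. The rod is out, with its cap at about (207,188). Everything else is where it was, so I'll hand in.

```bash
python3 -c "
from plant import manip
print(manip.job_done())"
```

```text
the job is handed in; nothing more can be done
None
```

I took the gauge out of its stand, pressed it onto the valve, put it back with the rod still out, and handed the job in at about 27 s. No verdict was reported.

- **Press:** the net downward push was about 18.2 N, held for more than 0.5 s, with about 3.5 N of sideways force left. In the camera images the rod came out about 18 mm and stopped. The rod length is a camera estimate, not a direct reading.
- **Return:** the gauge seated at the same height as when I picked it up. The last pictures show it upright in the tan stand with its flange on the block and the rod out.
- **Surroundings:** the gripper is open and clear. The tape, mug, book and look-alike stands appear unmoved.
- **Disagreement:** the scene camera's view of the stem tip was 1–2 pixels off the top camera's estimate. I corrected for this by feel, easing about 2 mm sideways when the contact showed a sideways force.

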